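# Put the hot-air nozzles back on their rack in order of size

## Task

The four metal hot-air nozzles were left on the blue mat. Put them back on the black nozzle rack in order of mouth size: slip each one, mouth up, over the post whose white disc is of its size, the smallest mouth at the smallest disc and so on up to the largest, so that every nozzle stands down flat on the plate.

Things in the scene. Friction and masses are not known exactly. Their poses are not given: they have to be found in the camera images.
- nozzle_6_center (a point): Metal hot-air nozzle with the smallest mouth, a pipe 6 mm across. It stands mouth up on the 3 mm thick blue mat; 60 mm high, 60 g. Below is a straight sleeve 32 mm in outside diameter, 34 mm high (grip it there, from any side), open underneath, bore 27 mm, 34 mm deep; above it a cone and the mouth. Point: on its axis, half-way up, 30 mm above the lower rim; z along its axis, up.
- nozzle_12_center (a point): Metal hot-air nozzle with the second smallest mouth, a pipe 12 mm across. It stands mouth up on the 3 mm thick blue mat; 60 mm high, 60 g. Below is a straight sleeve 32 mm in outside diameter, 34 mm high (grip it there, from any side), open underneath, bore 27 mm, 34 mm deep; above it a cone and the mouth. Point: on its axis, half-way up, 30 mm above the lower rim; z along its axis, up.
- nozzle_18_center (a point): Metal hot-air nozzle with the second largest mouth, a pipe 18 mm across. It stands mouth up on the 3 mm thick blue mat; 60 mm high, 60 g. Below is a straight sleeve 32 mm in outside diameter, 34 mm high (grip it there, from any side), open underneath, bore 27 mm, 34 mm deep; above it a cone and the mouth. Point: on its axis, half-way up, 30 mm above the lower rim; z along its axis, up.
- nozzle_25_center (a point): Metal hot-air nozzle with the largest mouth, a pipe 25 mm across. It stands mouth up on the 3 mm thick blue mat; 60 mm high, 60 g. Below is a straight sleeve 32 mm in outside diameter, 34 mm high (grip it there, from any side), open underneath, bore 27 mm, 34 mm deep; above it a cone and the mouth. Point: on its axis, half-way up, 30 mm above the lower rim; z along its axis, up.
- post_6: Post for the nozzle with the smallest mouth, on the fixed black rack: the white disc 40 mm beside it (its -x) is 6 mm across. Origin: foot of the post on its axis, at the plate's top, 8 mm above the bench; z up. 28 mm high, 14 mm thick (19 mm at the foot), tapered top. Posts are 52 mm apart along y, 6-12-18-25 towards -y. A nozzle over it rests on the plate (80 by 208 mm).
- post_12: Post for the nozzle with the second smallest mouth, on the fixed black rack: the white disc 40 mm beside it (its -x) is 12 mm across. Origin: foot of the post on its axis, at the plate's top, 8 mm above the bench; z up. 28 mm high, 14 mm thick (19 mm at the foot), tapered top. Posts are 52 mm apart along y, 6-12-18-25 towards -y. A nozzle over it rests on the plate (80 by 208 mm).
- post_18: Post for the nozzle with the second largest mouth, on the fixed black rack: the white disc 40 mm beside it (its -x) is 18 mm across. Origin: foot of the post on its axis, at the plate's top, 8 mm above the bench; z up. 28 mm high, 14 mm thick (19 mm at the foot), tapered top. Posts are 52 mm apart along y, 6-12-18-25 towards -y. A nozzle over it rests on the plate (80 by 208 mm).
- post_25: Post for the nozzle with the largest mouth, on the fixed black rack: the white disc 40 mm beside it (its -x) is 25 mm across. Origin: foot of the post on its axis, at the plate's top, 8 mm above the bench; z up. 28 mm high, 14 mm thick (19 mm at the foot), tapered top. Posts are 52 mm apart along y, 6-12-18-25 towards -y. A nozzle over it rests on the plate (80 by 208 mm).
Not all that is in view belongs to the job. What is shaped like the part that bears nozzle_18_center but red is not meant.

How it is judged:
At the end, for the whole second after the job is handed in: Each of the four nozzles stands upright (within 0.12 rad) over its own post, its axis within 10 mm of the post's axis and its lower rim down on the plate (within 4 mm), released and at rest (horizontal distance between nozzle_6_center and post_6 below 0.01 m and z of nozzle_6_center in the frame of post_6 between 0.026 and 0.034 m and angle between each of nozzle_6_center, nozzle_12_center, nozzle_18_center, nozzle_25_center's own z axis and vertical below 0.12 rad and linear speed of each of nozzle_6, nozzle_12, nozzle_18, nozzle_25 below 0.02 m/s and contact force between the fingers and nozzle_6 below 0.1 N and horizontal distance between nozzle_12_center and post_12 below 0.01 m and z of nozzle_12_center in the frame of post_12 between 0.026 and 0.034 m and contact force between the fingers and nozzle_12 below 0.1 N and horizontal distance between nozzle_18_center and post_18 below 0.01 m and z of nozzle_18_center in the frame of post_18 between 0.026 and 0.034 m and contact force between the fingers and nozzle_18 below 0.1 N and horizontal distance between nozzle_25_center and post_25 below 0.01 m and z of nozzle_25_center in the frame of post_25 between 0.026 and 0.034 m and contact force between the fingers and nozzle_25 below 0.1 N); the robot touches nothing.
It also fails if it takes over 99 s, if anything falls off the work surface, if the arm or the gripper's body presses on something with over 40 N, if the wrist force passes 120 N, or if a joint passes its speed limit or range.

## Robot

A 7-joint arm with a two-finger parallel gripper is mounted at the origin on a cart in front of the work surface, level with it; the furniture and walls round the work are solid. World frame = base frame: x ahead of the robot, y to its left, z up, the work surface at z = 0. Lengths are in m, angles in rad, forces in N, time in s.
With the tool pointing down it reaches from about 0.4 to 0.875 m from the base axis. Payload 19.3 kg.
Tool frame: the origin (TCP) lies midway between the tips of the shut fingers; the grasp point (between the pads) lies 19 mm behind it; z points along the fingers, y is the line along which they close (so a half turn about z gives the same grasp; the last joint's range is limited). The gripper opens to 85 mm and grips with 20 to 120 N. Pads are 22 mm wide; open, the fingers measure 114 mm over their backs; the gripper's body (76 mm by 85 mm) begins 54 mm behind the grasp point. The pads swing forward as they close: fully open they stand 13 mm farther back than shut.
Start: joints at [1.273, 0.521, -0.036, 1.599, 0.021, 1.021, -0.113], TCP at [0.141, -0.609, 0.231] pointing down, gripper open.
Joint ranges: [-2.91, 2.91], [-0.3, 2.13], [-1.5, 1.42], [0.17, 2.43], [-1.26, 4.41], [0.16, 1.93], [-2.52, 2.52]. Speed limits (rad/s): [1.89, 1.89, 2.39, 2.39, 3.01, 3.01, 3.01].

## Interface

Orientations are given as [roll, pitch, yaw] about the fixed x, y, z axes, in that order (R = Rz(yaw) Ry(pitch) Rx(roll)).
In Python, from workcell import * gives the robot as it stands.
- The arm moves only by the shell command python3 -m creep 'ROWS' [FORCE]. ROWS is JSON, a list that holds one entry, the list of rows, each a list of 7 numbers: the closure, from -1 (fully open) to 1 (shut), then the shift along the tool's x, y, z in m, then the turn, a rotation vector about the tool's x, y, z in degrees. A call has 1 to 10 rows; each row shifts and turns the commanded pose from where the row before left it, along the tool's axes as they then stand; what a row does not reach is not made up. A row lasts 1/10 s, in which the tool goes at most 50 mm and 8.59 degrees, less where a joint would pass 70% of its speed; a pose out of reach is approached as far as the arm can. A call is refused whole if a number of a shift passes 0.05 or a number of a turn 8.59, either way. A call with a gripper value outside its range is refused whole. The fingers move at their own pace and stop on an object; FORCE is the grip in N (left out, the last holds). Time passes only in rows, so rows that do not move let the fingers close. It gives the time, the measured TCP pose, the force, the opening and the grip force at its end, in the units of the state.
- observe(): the state, without advancing time (a new reading comes with each control period).
- grab_frame(name): name is "side" or "top"; returns a dict with "image" (400x640x3 uint8, red, green, blue), "range_z" (400x640 float32, m along the optical axis (not along the pixel's ray), 0 where there is no reading), "fx", "fy", "cx", "cy" (pixels), "k1" (the pictures are not rectified: a ray, as slopes to the right and down, at radius r is drawn at 1 + k1 r^2 times it, then the intrinsics apply), "R" (3x3) and "t" (3): a world point X has camera coordinates R X + t. Camera axes: x right, y down, z forward; pixel columns grow to the right and rows downward; lengths in m; the calibration is good to about 2 mm. A picture is of the moment at which its call begins.
- job_done(): hands the job in; it is judged then, once.
Trained networks look in a picture, given as the dict that the camera call returned (one of the last four; its "shot" number tells which), for a name from the list of things; names that differ only in an ending like _2 or _b are one class to them, and where a whole thing is asked for, a point or a joint stands for the part that bears it (a point fixed in the world has none). Each returns a list of dicts, best first, with "confidence" (0 to 1); they miss things now and then, are a little off and sometimes report something else, mostly with a low value. They report only what shows in the picture. A call takes as long as a camera call. They do not tell look-alikes from the thing itself.
- find_in(picture, thing): "extent" ([centre column, centre row, width, height] in pixels, round what is visible of it).
- outline_of(picture, thing): "region" (400x640 bool, what is visible of it) and "extent" ([centre column, centre row, width, height] in pixels, round what is visible of it).
- tip_of(picture, thing): "position" ([column, row] in pixels: a listed point, or the origin of a listed thing).
The state is a dict: "clock": time; "qpos": joint angles; "qd": joint speeds; "joint_efforts": joint torques, N m; "position": TCP position; "tool_rot": TCP orientation; "force": force on the tool from outside, world axes, zero at the start; "moment": the same for the moment, N m; "grip_width": finger opening in m; "finger_force": force on a finger pad.
Only numpy, scipy, OpenCV 4.12 (cv2) and the standard library are available. Lean on these libraries where they do the work, as an engineer would, in place of code of your own. Each camera call takes 0.05 s, during which the arm holds its last target. There are 200 camera calls.

## Working session

There is one attempt and no reset: what is moved stays moved. The work goes in short steps, Python scripts to look and compute and a shell command to move; the robot and the scene stay as the last step left them, time stands still between calls to the robot, and variables do not carry over. Pictures are saved under pics/ and viewed, at most 14 in all, crops included, and the job is handed in when it is done.

```bash
mkdir -p pics; cat > h.py <<'E'
from workcell import *
import numpy as np, cv2
def save(p,n,crop=None,s=1):
    im=p["image"][:,:,::-1]
    if crop: im=im[crop[1]:crop[3],crop[0]:crop[2]]
    cv2.imwrite("pics/"+n,cv2.resize(im,None,fx=s,fy=s,interpolation=cv2.INTER_CUBIC))
def ray(p,u,v):
    K=np.array([[p["fx"],0,p["cx"]],[0,p["fy"],p["cy"]],[0,0,1.]])
    d=cv2.undistortPoints(np.array([[[u,v]]],float),K,np.array([p["k1"],0,0,0,0.])).ravel()
    R=np.array(p["R"]);return -R.T@np.array(p["t"]),R.T@np.array([d[0],d[1],1])
def atz(p,u,v,z):
    c,d=ray(p,u,v);return c+d*(z-c[2])/d[2]
def cloud(p,m):
    vs,us=np.nonzero(m&(p["range_z"]>0));K=np.array([[p["fx"],0,p["cx"]],[0,p["fy"],p["cy"]],[0,0,1.]])
    d=cv2.undistortPoints(np.stack([us,vs],1)[:,None].astype(float),K,np.array([p["k1"],0,0,0,0.]))[:,0]
    X=np.c_[d,np.ones(len(d))]*p["range_z"][vs,us][:,None]
    return (X-np.array(p["t"]))@np.array(p["R"])
E
python3 - <<'E'
from h import *
print(observe())
for c in ("top","side"):
    p=grab_frame(c);save(p,c+"0.png");print(c,"cam",-np.array(p["R"]).T@p["t"])
    for k in (6,12,18,25):
        for n,z in((f"nozzle_{k}_center",.033),(f"post_{k}",.008)):
            for r in tip_of(p,n)[:3]:
                print(n,np.round(r["position"],1),round(r["confidence"],2),atz(p,*r["position"],z).round(4))
E
```

```text
{'clock': 0.0, 'qpos': array([ 1.27280369,  0.52201142, -0.03631348,  1.59997382,  0.02118618,
        1.02112794, -0.1127485 ]), 'qd': array([ 0.00109501, -0.0008236 , -0.00026596,  0.00124838, -0.00056478,
       -0.00127181, -0.00085428]), 'joint_efforts': array([-3.69215550e-04, -9.27083516e+01,  1.97944455e+00, -3.69922936e+01,
        1.76413829e-02,  8.17720749e-03, -1.75619613e-05]), 'position': array([ 0.14102761, -0.60854122,  0.23073975]), 'tool_rot': array([-3.14045921e+00,  7.66673530e-05,  2.27814290e-01]), 'force': array([-0.73835086,  0.86593269,  0.04814109]), 'moment': array([-0.00179354, -0.0331069 , -0.01017384]), 'finger_force': 0.0, 'grip_width': 0.0852817848973594}
top cam [ 0.41815324 -0.13922214  1.07294884]
nozzle_6_center [286.7 219.1] 0.61 [ 0.4465 -0.0646  0.033 ]
post_6 [344.5 175.9] 0.5 [ 0.5439 -0.191   0.008 ]
post_6 [370.7 172.8] 0.5 [ 0.5511 -0.2496  0.008 ]
post_6 [394.9 171. ] 0.38 [ 0.5554 -0.3039  0.008 ]
nozzle_12_center [280.6 134.1] 0.73 [ 0.6332 -0.0494  0.033 ]
post_12 [344.5 175.9] 0.5 [ 0.5439 -0.191   0.008 ]
post_12 [370.7 172.8] 0.5 [ 
[... 784 characters left out ...]
008 ]
post_6 [308.3 179.4] 0.6 [ 0.5518 -0.2528  0.008 ]
post_6 [316.9 160.2] 0.52 [ 0.5616 -0.352   0.008 ]
nozzle_12_center [234.9 207.4] 0.87 [ 0.6358 -0.0599  0.033 ]
post_12 [313.9 168.4] 0.61 [ 0.5558 -0.3082  0.008 ]
post_12 [308.3 179.4] 0.6 [ 0.5518 -0.2528  0.008 ]
post_12 [316.9 160.2] 0.52 [ 0.5616 -0.352   0.008 ]
nozzle_18_center [221.9 238.9] 0.67 [0.613 0.044 0.033]
post_18 [313.9 168.4] 0.61 [ 0.5558 -0.3082  0.008 ]
post_18 [308.3 179.4] 0.6 [ 0.5518 -0.2528  0.008 ]
post_18 [316.9 160.2] 0.52 [ 0.5616 -0.352   0.008 ]
post_25 [313.9 168.4] 0.61 [ 0.5558 -0.3082  0.008 ]
post_25 [308.3 179.4] 0.6 [ 0.5518 -0.2528  0.008 ]
post_25 [316.9 160.2] 0.52 [ 0.5616 -0.352   0.008 ]
```

View pics/top0.png

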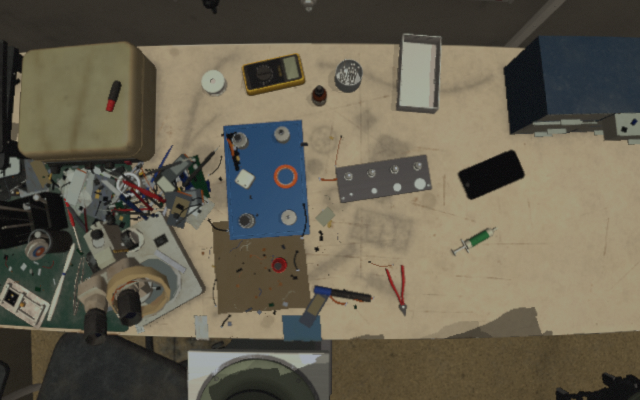

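View pics/side0.png

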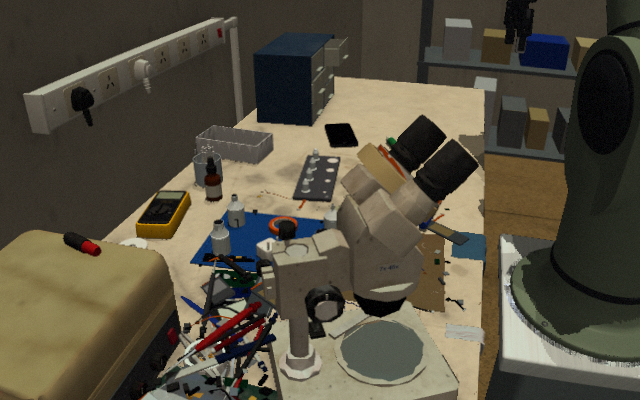

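The four metal nozzles are on the mat at about (239,139), (281,133), (246,220) and (288,217). The red look-alike is at (279,265), off the mat. The rack posts run along (347..419, 176..167). I'll enlarge a crop to tell the mouths and discs apart.

```bash
python3 - <<'E'
from h import *
p=grab_frame("top")
a=cv2.resize(p["image"][110:285,210:320],None,fx=3.4,fy=3.4,interpolation=cv2.INTER_CUBIC)
b=cv2.resize(p["image"][145:210,325:440],None,fx=3.6,fy=3.6,interpolation=cv2.INTER_CUBIC)
im=np.zeros((600,800,3),np.uint8);im[:a.shape[0],:a.shape[1]]=a;im[:b.shape[0],380:380+b.shape[1]]=b[:, :420]
cv2.imwrite("pics/crop1.png",im[:,:,::-1])
m=np.zeros((400,640),bool);m[110:285,205:330]=1
X=cloud(p,m)
# heights map of the work area
for (u,v) in((239,139),(281,133),(246,220),(288,217)):
    mm=np.zeros_like(m);mm[v-13:v+14,u-13:u+14]=1
    Y=cloud(p,mm);
    for lo,hi in((.028,.045),(.05,.07)):
        Z=Y[(Y[:,2]>lo)&(Y[:,2]<hi)]
        print(u,v,lo,len(Z),Z.min(0).round(4),Z.max(0).round(4),Z.mean(0).round(4)) if len(Z) else 0
for c in((244,179),(286,176),(234,155)):
    mm=np.zeros_like(m);mm[c[1]-6:c[1]+7,c[0]-6:c[0]+7]=1;Y=cloud(p,mm);print(c,np.percentile(Y[:,2],[5,50,95]).round(3))
for (u,v) in((347,174),(372,171),(396,168),(419,166)):
    mm=np.zeros_like(m);mm[v-9:v+10,u-9:u+10]=1
    Y=cloud(p,mm);Z=Y[(Y[:,2]>.024)];print('post',u,v,len(Z),Z.mean(0).round(4),Y[:,2].max())
# discs + plate
g=p["image"].min(2).astype(int);w=np.zeros_like(m);w[178:203,338:435]=g[178:203,338:435]>150
n,l,s,c=cv2.connectedComponentsWithStats(w.astype(np.uint8))
for i in range(1,n): print('disc',s[i],c[i].round(1),atz(p,*c[i],.008).round(4))
mm=np.zeros_like(m);mm[145:210,325:440]=1;Y=cloud(p,mm);Z=Y[(Y[:,2]>.005)&(Y[:,2]<.012)]
print(cv2.minAreaRect(Z[:,:2].astype(np.float32)*1000),Z[:,2].mean())
E
```

```text
239 139 0.028 64 [0.6048 0.0248 0.0282] [0.6344 0.0566 0.0449] [0.616  0.0373 0.0401]
239 139 0.05 80 [0.6094 0.0305 0.0504] [0.6297 0.0501 0.0697] [0.6182 0.0394 0.061 ]
281 133 0.028 81 [ 0.6183 -0.0664  0.0282] [ 0.6497 -0.0354  0.045 ] [ 0.6303 -0.0526  0.0411]
281 133 0.05 61 [ 0.6233 -0.0605  0.0501] [ 0.6431 -0.041   0.0685] [ 0.6325 -0.0511  0.0579]
246 220 0.028 36 [0.4288 0.0068 0.0299] [0.4591 0.0312 0.0446] [0.442  0.0143 0.0402]
246 220 0.05 125 [0.4307 0.0083 0.0508] [0.4543 0.034  0.0699] [0.4426 0.0213 0.0631]
288 217 0.028 76 [ 0.4358 -0.0831  0.0315] [ 0.4658 -0.0528  0.0449] [ 0.4497 -0.0696  0.0421]
288 217 0.05 36 [ 0.4441 -0.0772  0.0501] [ 0.4591 -0.0623  0.0674] [ 0.4512 -0.0687  0.0547]
(244, 179) [0.024 0.029 0.032]
(286, 176) [0.002 0.005 0.012]
(234, 155) [0.002 0.005 0.008]
post 347 174 35 [ 0.5428 -0.1977  0.0324] 0.03939838493834464
post 372 171 32 [ 0.5509 -0.2488  0.0326] 0.03983395306608505
post 396 168 36 [ 0.5591 -0.3004  0.0324] 0.03994295123417786
post 419 166 34 [ 0.5669 -0.3519  0.0327] 0.039990136853259334
disc [415 179  10  10  72] [419.6 183.6] [ 0.5274 -0.3593  0.008 ]
disc [394 184   7   7  37] [397. 187.] [ 0.5195 -0.3083  0.008 ]
disc [373 189   3   4  12] [374.  190.5] [ 0.5115 -0.2567  0.008 ]
disc [351 194   1   1   1] [351. 194.] [ 0.5035 -0.2054  0.008 ]
((542.4697875976562, -275.985107421875), (144.51939392089844, 256.8171081542969), 0.4085273742675781) 0.008961092644432551
```

View pics/crop1.png

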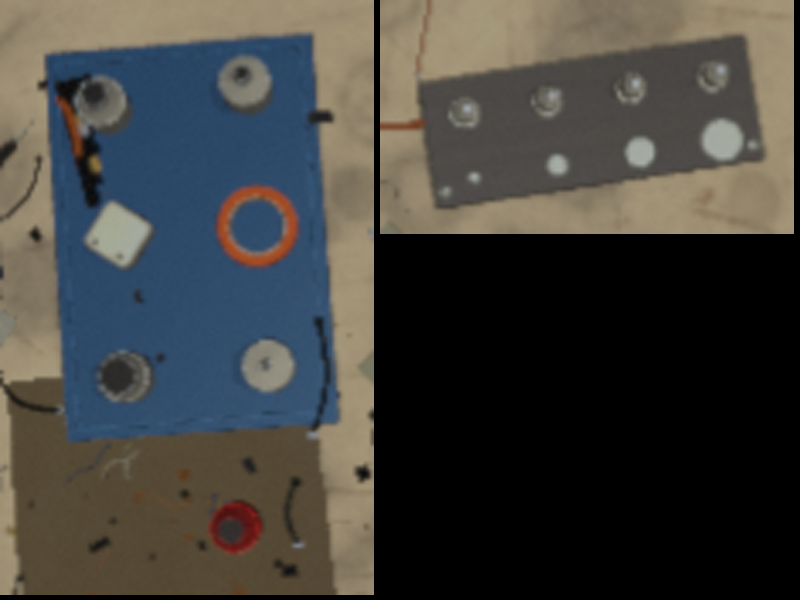

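Nozzles identified in the enlarged crop:

| Nozzle | Pixel | Mouth in the picture |
|---|---|---|
| 6 | (288,217) | tiny dot |
| 12 | (281,133) | small hole |
| 18 | (239,139) | medium |
| 25 | (246,220) | wide |

The red one at (279,265) is the decoy. The discs grow to the right, so the posts run 6→25 from left to right. I'll keep yaw at 1.725 throughout, so the fingers close across the rack.

```bash
cat > to.py <<'E'
import sys
from h import *
T={'n6':(.451,-.068),'n12':(.634,-.051),'n18':(.620,.0405),'n25':(.4425,.021),
'p6':(.543,-.1985),'p12':(.551,-.2495),'p18':(.559,-.301),'p25':(.567,-.3525)}
def go(k,z):
    s=observe();P=s["position"]
    R=cv2.Rodrigues(np.array([0,0,s["tool_rot"][2]]))[0]@np.diag([1,-1,-1])
    d=R.T@(np.array([*T[k],z])-P)
    print("pos",P.round(4),"rot",s["tool_rot"].round(3),"grip",round(s["grip_width"],4),"shift mm",(d*1000).round(1),"yaw err deg",round(np.degrees(s["tool_rot"][2]-1.725),2))
if __name__=="__main__": go(sys.argv[1],float(sys.argv[2]))
E
python3 -m creep '[[[-1,0,0,0,0,0,-8.5],[-1,0,0,0,0,0,-8.5],[-1,0,0,0,0,0,-8.5],[-1,0,0,0,0,0,-8.5],[-1,0,0,0,0,0,-8.5],[-1,0,0,0,0,0,-8.5],[-1,0,0,0,0,0,-8.5],[-1,0,0,0,0,0,-8.5],[-1,0,0,0,0,0,-8.5],[-1,0,0,0,0,0,-8.5]]]' 40; python3 to.py n12 0.15
```

```text
clock: 1.95
position: [0.1411, -0.6089, 0.2313]
tool_rot: [-3.142, 0.0, 1.717]
force: [-0.6, -0.8, -0.6]
grip_width: 0.0853
finger_force: 0.0
pos [ 0.1411 -0.6089  0.2313] rot [-3.142  0.     1.717] grip 0.0853 shift mm [479.9 569.1  81.3] yaw err deg -0.44
```

```bash
python3 -m creep '[[[-1,0.024,0.028,0,0,0,0],[-1,0.024,0.028,0,0,0,0],[-1,0.024,0.028,0,0,0,0],[-1,0.024,0.028,0,0,0,0],[-1,0.024,0.028,0,0,0,0],[-1,0.024,0.028,0,0,0,0],[-1,0.024,0.028,0,0,0,0],[-1,0.024,0.028,0,0,0,0],[-1,0.024,0.028,0,0,0,0],[-1,0.024,0.028,0,0,0,0]]]' >/dev/null;  python3 -m creep '[[[-1,0.024,0.028,0,0,0,0],[-1,0.024,0.028,0,0,0,0],[-1,0.024,0.028,0,0,0,0],[-1,0.024,0.028,0,0,0,0],[-1,0.024,0.028,0,0,0,0],[-1,0.024,0.028,0,0,0,0],[-1,0.024,0.028,0.015,0,0,0],[-1,0.024,0.028,0.02,0,0,0],[-1,0.024,0.028,0.02,0,0,0],[-1,0,0,0,0,0,-0.4]]]'; python3 to.py n12 0.10
```

```text
clock: 3.95
position: [0.6051, -0.0778, 0.1737]
tool_rot: [-3.14, -0.003, 1.724]
force: [-0.6, 0.1, -0.6]
grip_width: 0.0853
finger_force: 0.0
pos [ 0.6051 -0.0778  0.1737] rot [-3.140e+00 -3.000e-03  1.724e+00] grip 0.0853 shift mm [22.1 32.6 73.7] yaw err deg -0.08
```

```bash
python3 -m creep '[[[-1,0.011,0.016,0.02,0,0,0],[-1,0.011,0.0165,0.02,0,0,0],[-1,0,0,0.02,0,0,0],[-1,0,0,0.013,0,0,0],[-1,0,0,0,0,0,0],[-1,0,0,0,0,0,0]]]'; python3 to.py n12 0.005
python3 - <<'E'
from h import *
p=grab_frame("top");save(p,"a1.png",(200,80,440,260),3)
E
```

```text
clock: 4.55
position: [0.633, -0.0569, 0.1039]
tool_rot: [3.141, 0.0, 1.718]
force: [-0.6, 0.0, 0.9]
grip_width: 0.0854
finger_force: 0.0
pos [ 0.633  -0.0569  0.1039] rot [3.141 0.    1.718] grip 0.0854 shift mm [ 5.7  1.9 98.9] yaw err deg -0.43
```

View pics/a1.png

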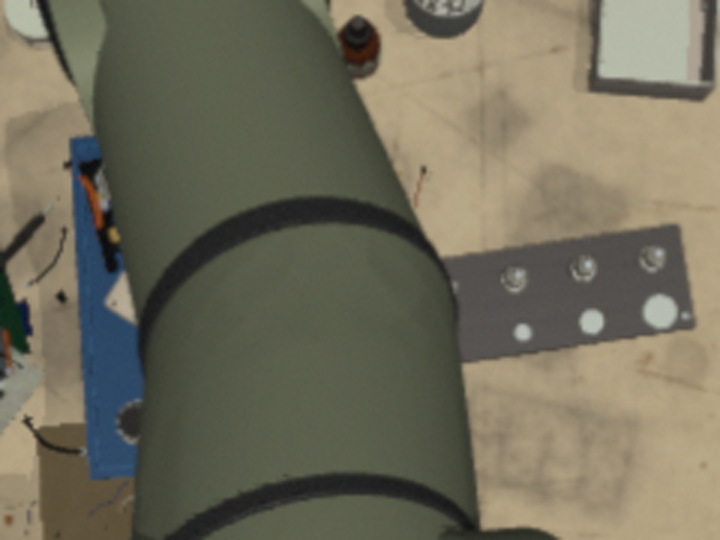

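The arm hides the top view here, so I'll go down on the measured coordinates.

```bash
python3 -m creep '[[[-1,0.006,0.002,0.01,0,0,-0.4],[-1,0,0,0.02,0,0,0],[-1,0,0,0.02,0,0,0],[-1,0,0,0.02,0,0,0],[-1,0,0,0.02,0,0,0],[-1,0,0,0.008,0,0,0],[-1,0,0,0,0,0,0],[-1,0,0,0,0,0,0]]]'; python3 to.py n12 0.005
python3 - <<'E'
from h import *
p=grab_frame("side");save(p,"a2.png",(150,120,390,280),3)
E
```

```text
clock: 5.4
position: [0.6345, -0.0499, 0.0061]
tool_rot: [3.141, 0.0, 1.725]
force: [-0.7, -0.5, 0.0]
grip_width: 0.0854
finger_force: 0.0
pos [ 0.6345 -0.0499  0.0061] rot [3.141 0.    1.725] grip 0.0854 shift mm [-1.  -0.7  1.1] yaw err deg 0.02
```

View pics/a2.png

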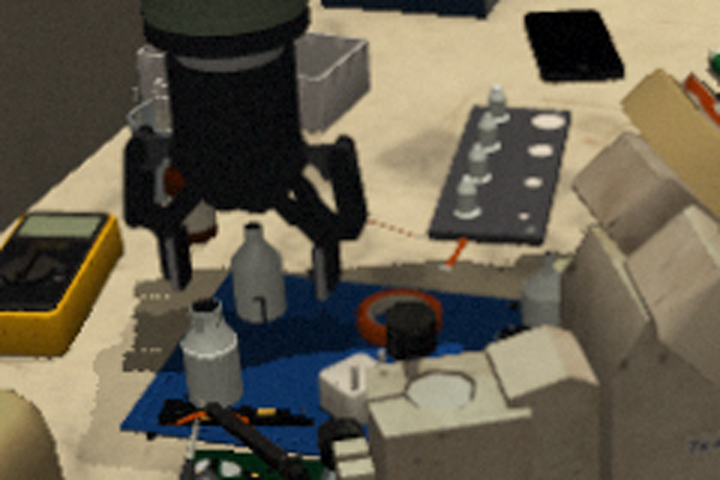

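```bash
python3 -m creep '[[[1,0,0,0,0,0,0],[1,0,0,0,0,0,0],[1,0,0,0,0,0,0],[1,0,0,0,0,0,0],[1,0,0,0,0,0,0],[1,0,0,0,0,0,0],[1,0,0,0,0,0,0],[1,0,0,0,0,0,0]]]' 40; python3 -m creep '[[[1,0,0,-0.01,0,0,0],[1,0,0,-0.02,0,0,0],[1,0,0,-0.02,0,0,0],[1,0,0,-0.02,0,0,0],[1,0,0,-0.02,0,0,0],[1,0,0,0,0,0,0]]]';python3 to.py p12 0.060
```

```text
clock: 6.25
position: [0.6342, -0.0501, 0.0057]
tool_rot: [3.141, 0.0, 1.725]
force: [-2.1, -0.5, 6.2]
grip_width: 0.0312
finger_force: 39.1
clock: 6.85
position: [0.6354, -0.0501, 0.0985]
tool_rot: [3.138, 0.001, 1.725]
force: [1.3, 0.6, -0.1]
grip_width: 0.0318
finger_force: 39.7
pos [ 0.6354 -0.0501  0.0985] rot [3.138e+00 1.000e-03 1.725e+00] grip 0.0318 shift mm [-184.1 -114.1   38.5] yaw err deg 0.01
```

```bash
python3 -m creep '[[[1,-0.023,-0.0143,0,0,0,0],[1,-0.023,-0.0143,0,0,0,0],[1,-0.023,-0.0143,0,0,0,0],[1,-0.023,-0.0143,0,0,0,0],[1,-0.023,-0.0143,0,0,0,0],[1,-0.023,-0.0143,0,0,0,0],[1,-0.023,-0.0143,0,0,0,0],[1,-0.023,-0.0143,0,0,0,0],[1,0,0,0,0,0,0],[1,0,0,0,0,0,0]]]';python3 to.py p12 0.0120
python3 - <<'E'
from h import *
p=grab_frame("side");save(p,"a3.png",(250,110,390,220),5)
E
```

```text
clock: 7.85
position: [0.549, -0.2498, 0.0952]
tool_rot: [-3.141, -0.0, 1.724]
force: [-0.1, 0.7, -0.6]
grip_width: 0.0315
finger_force: 39.7
pos [ 0.549  -0.2498  0.0952] rot [-3.141 -0.     1.724] grip 0.0315 shift mm [-0.   2.  83.2] yaw err deg -0.05
```

View pics/a3.png

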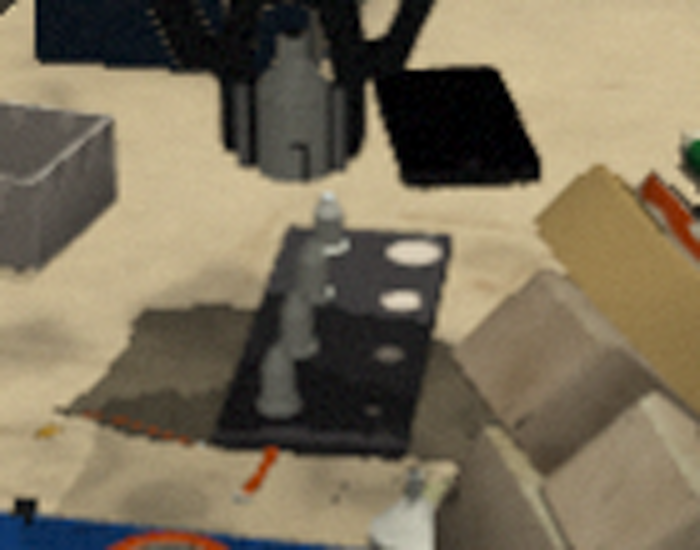

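The nozzle hangs upright over the posts, with the fingertips just above its rim. Going down.

```bash
python3 -m creep '[[[1,0,0.002,0.01,0,0,0],[1,0,0,0.015,0,0,0],[1,0,0,0.015,0,0,0],[1,0,0,0.015,0,0,0],[1,0,0,0.014,0,0,0],[1,0,0,0.007,0,0,0],[1,0,0,0.005,0,0,0],[1,0,0,0,0,0,0]]]';python3 to.py p12 0.0120
```

```text
clock: 8.7
position: [0.5512, -0.2491, 0.0138]
tool_rot: [-3.141, -0.0, 1.725]
force: [-0.6, -1.1, -0.5]
grip_width: 0.0316
finger_force: 39.7
pos [ 0.5512 -0.2491  0.0138] rot [-3.141 -0.     1.725] grip 0.0316 shift mm [-0.4 -0.2  1.8] yaw err deg 0.02
```

```bash
python3 -m creep '[[[1,0,0,0.0025,0,0,0],[1,0,0,0,0,0,0],[-1,0,0,0,0,0,0],[-1,0,0,0,0,0,0],[-1,0,0,0,0,0,0],[-1,0,0,0,0,0,0],[-1,0,0,0,0,0,0]]]'; python3 -m creep '[[[-1,0,0,-0.02,0,0,0],[-1,0,0,-0.02,0,0,0],[-1,0,0,-0.02,0,0,0],[-1,0,0,-0.02,0,0,0],[-1,0,0,-0.02,0,0,0],[-1,0,0,0,0,0,0]]]';python3 to.py n18 0.110
```

```text
clock: 9.4
position: [0.5513, -0.2492, 0.0118]
tool_rot: [3.142, -0.0, 1.725]
force: [0.2, 0.4, 1.4]
grip_width: 0.0853
finger_force: 0.0
clock: 10.0
position: [0.5524, -0.2496, 0.1143]
tool_rot: [3.139, 0.002, 1.725]
force: [0.1, 0.0, -0.4]
grip_width: 0.0853
finger_force: 0.0
pos [ 0.5524 -0.2496  0.1143] rot [3.139e+00 2.000e-03 1.725e+00] grip 0.0853 shift mm [276.3 111.3   4.3] yaw err deg 0.0
```

```bash
python3 -m creep '[[[-1,0.03,0.0125,0,0,0,0],[-1,0.035,0.014,0,0,0,0],[-1,0.035,0.014,0,0,0,0],[-1,0.035,0.014,0,0,0,0],[-1,0.035,0.014,0,0,0,0],[-1,0.035,0.014,0,0,0,0],[-1,0.035,0.014,0,0,0,0],[-1,0.036,0.0145,0,0,0,0],[-1,0,0,0,0,0,0],[-1,0,0,0,0,0,0]]]';python3 to.py n18 0.005
python3 - <<'E'
from h import *
p=grab_frame("side");save(p,"a4.png",(150,110,390,280),3)
E
```

```text
clock: 11.0
position: [0.6182, 0.0414, 0.1111]
tool_rot: [-3.141, -0.0, 1.727]
force: [-0.1, -1.0, -0.1]
grip_width: 0.0854
finger_force: 0.0
pos [0.6182 0.0414 0.1111] rot [-3.141 -0.     1.727] grip 0.0854 shift mm [ -1.1   1.7 106.1] yaw err deg 0.11
```

View pics/a4.png

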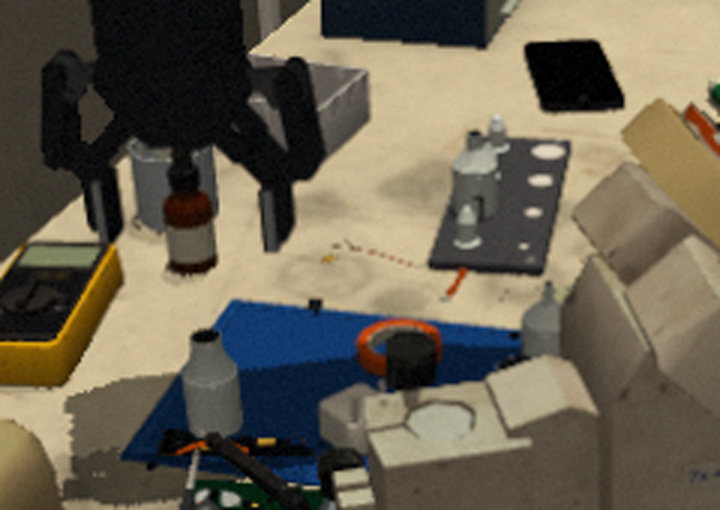

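Nozzle 12 stands flat over its post at (475,180) in the crop. Next I'll go down on nozzle 18 and grip it.

```bash
python3 -m creep '[[[-1,-0.001,0.0015,0.016,0,0,0],[-1,0,0,0.02,0,0,0],[-1,0,0,0.02,0,0,0],[-1,0,0,0.02,0,0,0],[-1,0,0,0.02,0,0,0],[-1,0,0,0.01,0,0,0],[-1,0,0,0,0,0,0],[-1,0,0,0,0,0,0]]]'; python3 to.py n18 0.005
```

```text
clock: 11.85
position: [0.6203, 0.0395, 0.0061]
tool_rot: [3.141, 0.0, 1.725]
force: [0.8, -0.2, 0.5]
grip_width: 0.0854
finger_force: 0.0
pos [0.6203 0.0395 0.0061] rot [3.141 0.    1.725] grip 0.0854 shift mm [ 1.1 -0.1  1.1] yaw err deg -0.02
```

```bash
python3 -m creep '[[[1,0,0,0,0,0,0],[1,0,0,0,0,0,0],[1,0,0,0,0,0,0],[1,0,0,0,0,0,0],[1,0,0,0,0,0,0],[1,0,0,0,0,0,0],[1,0,0,0,0,0,0],[1,0,0,0,0,0,0]]]' 40; python3 -m creep '[[[1,0,0,-0.01,0,0,0],[1,0,0,-0.02,0,0,0],[1,0,0,-0.02,0,0,0],[1,0,0,-0.025,0,0,0],[1,0,0,-0.03,0,0,0],[1,0,0,-0.02,0,0,0],[1,0,0,0,0,0,0]]]';python3 to.py p18 0.120
```

```text
clock: 12.65
position: [0.6204, 0.0398, 0.0064]
tool_rot: [3.141, 0.0, 1.725]
force: [-2.2, 0.4, 7.0]
grip_width: 0.0317
finger_force: 39.0
clock: 13.35
position: [0.6215, 0.0401, 0.1343]
tool_rot: [3.137, 0.0, 1.725]
force: [-0.2, -0.3, -1.2]
grip_width: 0.0314
finger_force: 39.7
pos [0.6215 0.0401 0.1343] rot [3.137 0.    1.725] grip 0.0314 shift mm [-327.4 -114.2   14.3] yaw err deg 0.0
```

```bash
python3 -m creep '[[[1,-0.02,-0.0074,0,0,0,0],[1,-0.033,-0.0114,0,0,0,0],[1,-0.035,-0.012,0,0,0,0],[1,-0.035,-0.012,0,0,0,0],[1,-0.035,-0.012,0,0,0,0],[1,-0.035,-0.012,0,0,0,0],[1,-0.035,-0.012,0,0,0,0],[1,-0.035,-0.012,0,0,0,0],[1,-0.035,-0.012,0,0,0,0],[1,-0.03,-0.0114,0,0,0,0]]]' >/dev/null; python3 -m creep '[[[1,0,0,0,0,0,0],[1,0,0,0,0,0,0],[1,0,0,0,0,0,0]]]';python3 to.py p18 0.0120
```

```text
clock: 14.65
position: [0.5581, -0.3005, 0.1307]
tool_rot: [3.141, -0.001, 1.727]
force: [0.1, 0.3, 0.2]
grip_width: 0.0317
finger_force: 39.7
pos [ 0.5581 -0.3005  0.1307] rot [ 3.141e+00 -1.000e-03  1.727e+00] grip 0.0317 shift mm [ -0.7   0.8 118.7] yaw err deg 0.09
```

```bash
python3 -m creep '[[[1,-0.0005,0.001,0.015,0,0,0],[1,0,0,0.02,0,0,0],[1,0,0,0.02,0,0,0],[1,0,0,0.015,0,0,0],[1,0,0,0.015,0,0,0],[1,0,0,0.015,0,0,0],[1,0,0,0.01,0,0,0],[1,0,0,0.007,0,0,0],[1,0,0,0,0,0,0]]]';python3 to.py p18 0.0120
```

```text
clock: 15.55
position: [0.5585, -0.302, 0.013]
tool_rot: [-3.141, -0.001, 1.725]
force: [0.5, -0.2, -0.7]
grip_width: 0.0316
finger_force: 39.7
pos [ 0.5585 -0.302   0.013 ] rot [-3.141e+00 -1.000e-03  1.725e+00] grip 0.0316 shift mm [0.9 0.6 1. ] yaw err deg 0.02
```

```bash
python3 -m creep '[[[1,0.0005,0.0005,0.001,0,0,0],[1,0,0,0,0,0,0],[-1,0,0,0,0,0,0],[-1,0,0,0,0,0,0],[-1,0,0,0,0,0,0],[-1,0,0,0,0,0,0],[-1,0,0,0,0,0,0]]]'; python3 -m creep '[[[-1,0,0,-0.02,0,0,0],[-1,0,0,-0.02,0,0,0],[-1,0,0,-0.02,0,0,0],[-1,0,0,-0.02,0,0,0],[-1,0,0,-0.02,0,0,0],[-1,0,0,0,0,0,0]]]';python3 to.py n25 0.110
```

```text
clock: 16.25
position: [0.5593, -0.3016, 0.0128]
tool_rot: [3.142, 0.0, 1.725]
force: [-0.2, 0.6, -0.8]
grip_width: 0.0854
finger_force: 0.0
clock: 16.85
position: [0.5604, -0.3021, 0.1154]
tool_rot: [3.139, 0.002, 1.725]
force: [0.2, -1.0, 1.3]
grip_width: 0.0856
finger_force: 0.0
pos [ 0.5604 -0.3021  0.1154] rot [3.139e+00 2.000e-03 1.725e+00] grip 0.0856 shift mm [337.4 -66.9   5.4] yaw err deg 0.0
```

```bash
python3 -m creep '[[[-1,0.033,-0.0065,0,0,0,0],[-1,0.034,-0.0067,0,0,0,0],[-1,0.034,-0.0067,0,0,0,0],[-1,0.034,-0.0067,0,0,0,0],[-1,0.034,-0.0067,0,0,0,0],[-1,0.034,-0.0067,0,0,0,0],[-1,0.034,-0.0067,0,0,0,0],[-1,0.034,-0.0067,0,0,0,0],[-1,0.034,-0.0067,0,0,0,0],[-1,0.033,-0.0067,0,0,0,0]]]' >/dev/null; python3 -m creep '[[[-1,0,0,0,0,0,0],[-1,0,0,0,0,0,0]]]';python3 to.py n25 0.0050
python3 - <<'E'
from h import *
p=grab_frame("top");save(p,"a5.png",(200,100,440,280),3)
E
```

```text
clock: 18.05
position: [0.4411, 0.0225, 0.1126]
tool_rot: [-3.141, -0.0, 1.727]
force: [-0.2, -0.6, 0.1]
grip_width: 0.0855
finger_force: 0.0
pos [0.4411 0.0225 0.1126] rot [-3.141 -0.     1.727] grip 0.0855 shift mm [ -1.7   1.2 107.6] yaw err deg 0.11
```

View pics/a5.png

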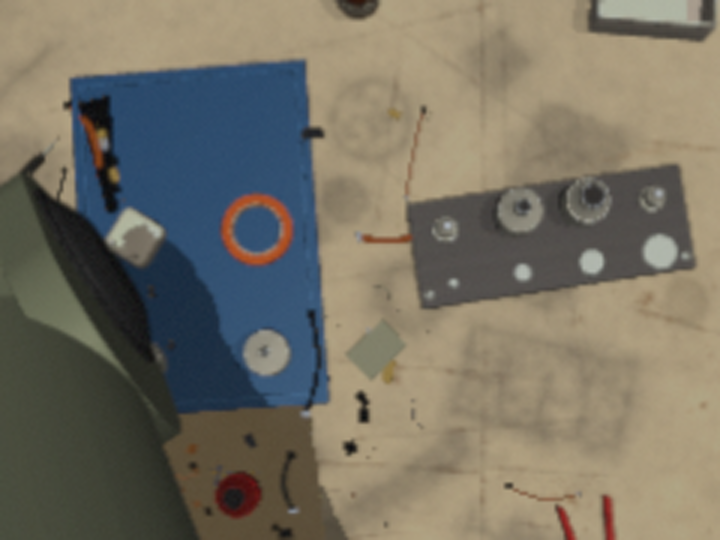

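Nozzles 12 and 18 stand on their posts at (520,210) and (588,199) in the crop. Next is nozzle 25.

```bash
python3 -m creep '[[[-1,-0.0015,0.001,0.017,0,0,0],[-1,0,0,0.02,0,0,0],[-1,0,0,0.02,0,0,0],[-1,0,0,0.02,0,0,0],[-1,0,0,0.02,0,0,0],[-1,0,0,0.0095,0,0,0],[-1,0,0,0,0,0,0],[-1,0,0,0,0,0,0]]]'; python3 to.py n25 0.005
```

```text
clock: 18.9
position: [0.4427, 0.0205, 0.0067]
tool_rot: [3.142, 0.0, 1.725]
force: [-0.3, 0.8, -0.8]
grip_width: 0.0853
finger_force: 0.0
pos [0.4427 0.0205 0.0067] rot [3.142 0.    1.725] grip 0.0853 shift mm [ 0.5 -0.1  1.7] yaw err deg -0.01
```

```bash
python3 -m creep '[[[1,0,0,0,0,0,0],[1,0,0,0,0,0,0],[1,0,0,0,0,0,0],[1,0,0,0,0,0,0],[1,0,0,0,0,0,0],[1,0,0,0,0,0,0],[1,0,0,0,0,0,0],[1,0,0,0,0,0,0]]]' 40; python3 -m creep '[[[1,0,0,-0.01,0,0,0],[1,0,0,-0.02,0,0,0],[1,0,0,-0.02,0,0,0],[1,0,0,-0.025,0,0,0],[1,0,0,-0.03,0,0,0],[1,0,0,-0.02,0,0,0],[1,0,0,0,0,0,0]]]';python3 to.py p25 0.130
```

```text
clock: 19.7
position: [0.4427, 0.0207, 0.0068]
tool_rot: [3.141, 0.0, 1.725]
force: [-1.2, -0.5, 11.6]
grip_width: 0.032
finger_force: 38.6
clock: 20.4
position: [0.4435, 0.0207, 0.134]
tool_rot: [3.138, 0.001, 1.725]
force: [0.8, -0.1, -0.9]
grip_width: 0.0317
finger_force: 39.8
pos [0.4435 0.0207 0.134 ] rot [3.138e+00 1.000e-03 1.725e+00] grip 0.0317 shift mm [-387.8   64.8    4. ] yaw err deg -0.01
```

```bash
python3 -m creep '[[[1,-0.02,0.0034,0,0,0,0],[1,-0.033,0.0054,0,0,0,0],[1,-0.033,0.0056,0,0,0,0],[1,-0.033,0.0056,0,0,0,0],[1,-0.033,0.0056,0,0,0,0],[1,-0.033,0.0056,0,0,0,0],[1,-0.033,0.0056,0,0,0,0],[1,-0.033,0.0056,0,0,0,0],[1,-0.033,0.0056,0,0,0,0],[1,-0.033,0.0056,0,0,0,0]]]' >/dev/null; python3 -m creep '[[[1,-0.033,0.0056,0,0,0,0],[1,-0.035,0.0056,0,0,0,0],[1,0,0,0,0,0,0],[1,0,0,0,0,0,0],[1,0,0,0,0,0,0]]]';python3 to.py p25 0.0120
```

```text
clock: 21.9
position: [0.5655, -0.3486, 0.131]
tool_rot: [-3.141, -0.001, 1.726]
force: [0.5, 0.3, -0.9]
grip_width: 0.0314
finger_force: 39.8
pos [ 0.5655 -0.3486  0.131 ] rot [-3.141e+00 -1.000e-03  1.726e+00] grip 0.0314 shift mm [ -4.1   0.9 119. ] yaw err deg 0.07
```

```bash
python3 -m creep '[[[1,-0.004,0.001,0.015,0,0,0],[1,0,0,0.02,0,0,0],[1,0,0,0.02,0,0,0],[1,0,0,0.015,0,0,0],[1,0,0,0.015,0,0,0],[1,0,0,0.015,0,0,0],[1,0,0,0.01,0,0,0],[1,0,0,0.0075,0,0,0],[1,0,0,0,0,0,0]]]';python3 to.py p25 0.0120
```

```text
clock: 22.8
position: [0.5671, -0.3532, 0.013]
tool_rot: [-3.141, -0.001, 1.725]
force: [0.2, -0.0, -0.8]
grip_width: 0.0313
finger_force: 39.8
pos [ 0.5671 -0.3532  0.013 ] rot [-3.141e+00 -1.000e-03  1.725e+00] grip 0.0313 shift mm [0.7 0.  1. ] yaw err deg 0.02
```

```bash
python3 -m creep '[[[1,0.0005,0,0.001,0,0,0],[1,0,0,0,0,0,0],[-1,0,0,0,0,0,0],[-1,0,0,0,0,0,0],[-1,0,0,0,0,0,0],[-1,0,0,0,0,0,0],[-1,0,0,0,0,0,0]]]'; python3 -m creep '[[[-1,0,0,-0.02,0,0,0],[-1,0,0,-0.02,0,0,0],[-1,0,0,-0.02,0,0,0],[-1,0,0,-0.02,0,0,0],[-1,0,0,-0.02,0,0,0],[-1,0,0,0,0,0,0]]]';python3 to.py n6 0.110
```

```text
clock: 23.5
position: [0.5673, -0.353, 0.0128]
tool_rot: [3.142, 0.0, 1.725]
force: [-0.5, -1.1, 0.5]
grip_width: 0.0855
finger_force: 0.0
clock: 24.1
position: [0.5684, -0.3535, 0.1155]
tool_rot: [3.139, 0.002, 1.725]
force: [-0.3, -0.3, 0.3]
grip_width: 0.0854
finger_force: 0.0
pos [ 0.5684 -0.3535  0.1155] rot [3.139e+00 2.000e-03 1.725e+00] grip 0.0854 shift mm [300.2 -72.2   5.5] yaw err deg 0.0
```

```bash
python3 -m creep '[[[-1,0.033,-0.008,0,0,0,0],[-1,0.033,-0.008,0,0,0,0],[-1,0.033,-0.008,0,0,0,0],[-1,0.034,-0.008,0,0,0,0],[-1,0.034,-0.008,0,0,0,0],[-1,0.034,-0.008,0,0,0,0],[-1,0.034,-0.008,0,0,0,0],[-1,0.034,-0.008,0,0,0,0],[-1,0.032,-0.008,0,0,0,0],[-1,0,0,0,0,0,0]]]' >/dev/null; python3 -m creep '[[[-1,0,0,0,0,0,0],[-1,0,0,0,0,0,0]]]';python3 to.py n6 0.0050
```

```text
clock: 25.3
position: [0.45, -0.0673, 0.1126]
tool_rot: [-3.141, 0.0, 1.724]
force: [0.3, -0.0, -0.2]
grip_width: 0.0856
finger_force: 0.0
pos [ 0.45   -0.0673  0.1126] rot [-3.141  0.     1.724] grip 0.0856 shift mm [ -0.9   0.9 107.6] yaw err deg -0.03
```

```bash
python3 -m creep '[[[-1,-0.0005,0.001,0.017,0,0,0],[-1,0,0,0.02,0,0,0],[-1,0,0,0.02,0,0,0],[-1,0,0,0.02,0,0,0],[-1,0,0,0.02,0,0,0],[-1,0,0,0.0095,0,0,0],[-1,0,0,0,0,0,0],[-1,0,0,0,0,0,0]]]'; python3 to.py n6 0.005
```

```text
clock: 26.1
position: [0.4511, -0.0672, 0.0067]
tool_rot: [3.141, 0.0, 1.725]
force: [-0.2, -0.6, 0.3]
grip_width: 0.0854
finger_force: 0.0
pos [ 0.4511 -0.0672  0.0067] rot [3.141 0.    1.725] grip 0.0854 shift mm [-0.8 -0.2  1.7] yaw err deg -0.01
```

```bash
python3 -m creep '[[[1,0,0,0,0,0,0],[1,0,0,0,0,0,0],[1,0,0,0,0,0,0],[1,0,0,0,0,0,0],[1,0,0,0,0,0,0],[1,0,0,0,0,0,0],[1,0,0,0,0,0,0],[1,0,0,0,0,0,0]]]' 40; python3 -m creep '[[[1,0,0,-0.01,0,0,0],[1,0,0,-0.02,0,0,0],[1,0,0,-0.02,0,0,0],[1,0,0,-0.025,0,0,0],[1,0,0,-0.03,0,0,0],[1,0,0,-0.02,0,0,0],[1,0,0,0,0,0,0]]]';python3 to.py p6 0.130
```

```text
clock: 26.9
position: [0.4511, -0.0671, 0.0067]
tool_rot: [3.141, 0.0, 1.725]
force: [-1.4, -0.1, 9.9]
grip_width: 0.0307
finger_force: 38.6
clock: 27.6
position: [0.4519, -0.0672, 0.134]
tool_rot: [3.138, 0.001, 1.725]
force: [-0.2, -0.3, -1.1]
grip_width: 0.0307
finger_force: 39.7
pos [ 0.4519 -0.0672  0.134 ] rot [3.138e+00 1.000e-03 1.725e+00] grip 0.0307 shift mm [-143.7   69.9    4. ] yaw err deg -0.0
```

```bash
python3 -m creep '[[[1,-0.018,0.0087,0,0,0,0],[1,-0.018,0.0087,0,0,0,0],[1,-0.018,0.0087,0,0,0,0],[1,-0.018,0.0087,0,0,0,0],[1,-0.018,0.0088,0,0,0,0],[1,-0.018,0.0088,0,0,0,0],[1,-0.018,0.0088,0,0,0,0],[1,-0.018,0.0088,0,0,0,0],[1,0,0,0,0,0,0],[1,0,0,0,0,0,0]]]' >/dev/null; python3 -m creep '[[[1,0,0,0,0,0,0]]]';python3 to.py p6 0.0120
python3 - <<'E'
from h import *
p=grab_frame("side");save(p,"a6.png",(250,110,390,220),5)
E
```

```text
clock: 28.7
position: [0.5417, -0.1977, 0.1312]
tool_rot: [-3.141, -0.001, 1.726]
force: [0.0, 1.4, -0.3]
grip_width: 0.0305
finger_force: 39.7
pos [ 0.5417 -0.1977  0.1312] rot [-3.141e+00 -1.000e-03  1.726e+00] grip 0.0305 shift mm [ -1.    1.2 119.2] yaw err deg 0.06
```

View pics/a6.png

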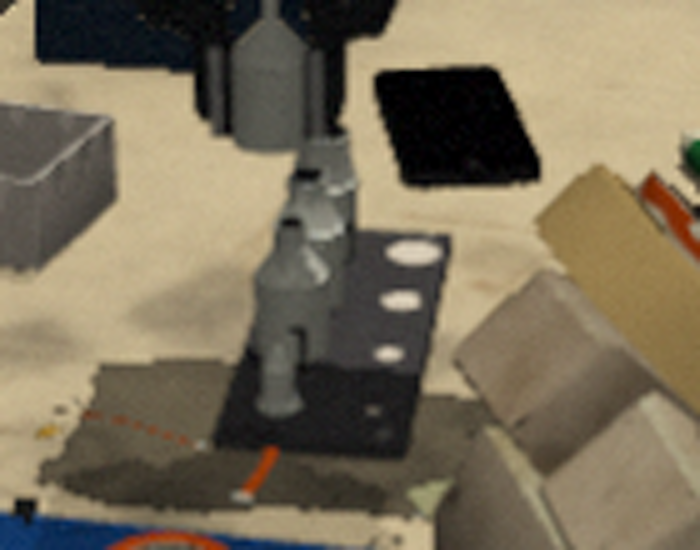

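Nozzles 12, 18 and 25 are standing on the rack. Nozzle 6 hangs upright above its post at (279,380) in the crop, so I'll lower it.

```bash
python3 -m creep '[[[1,-0.0005,0.001,0.015,0,0,0],[1,0,0,0.02,0,0,0],[1,0,0,0.02,0,0,0],[1,0,0,0.015,0,0,0],[1,0,0,0.015,0,0,0],[1,0,0,0.015,0,0,0],[1,0,0,0.01,0,0,0],[1,0,0,0.0075,0,0,0],[1,0,0,0,0,0,0]]]';python3 to.py p6 0.0120
```

```text
clock: 29.65
position: [0.5429, -0.1986, 0.013]
tool_rot: [-3.141, -0.0, 1.725]
force: [0.4, -0.2, -0.7]
grip_width: 0.0307
finger_force: 39.7
pos [ 0.5429 -0.1986  0.013 ] rot [-3.141 -0.     1.725] grip 0.0307 shift mm [0.1 0.1 1. ] yaw err deg 0.02
```

```bash
python3 -m creep '[[[1,0,0,0.001,0,0,0],[1,0,0,0,0,0,0],[-1,0,0,0,0,0,0],[-1,0,0,0,0,0,0],[-1,0,0,0,0,0,0],[-1,0,0,0,0,0,0],[-1,0,0,0,0,0,0]]]'; python3 -m creep '[[[-1,0,0,-0.02,0,0,0],[-1,0,0,-0.02,0,0,0],[-1,0,0,-0.02,0,0,0],[-1,0,0,-0.03,0,0,0],[-1,0,0,-0.03,0,0,0],[-1,0.03,0,0,0,0,0],[-1,0.03,0,0,0,0,0],[-1,0.03,0,0,0,0,0],[-1,0.03,0,0,0,0,0],[-1,0.03,0,0,0,0,0]]]'; python3 -m creep '[[[-1,0.03,0,0,0,0,0],[-1,0,0,0,0,0,0],[-1,0,0,0,0,0,0],[-1,0,0,0,0,0,0]]]' >/dev/null
python3 - <<'E'
from h import *
from to import T
p=grab_frame("top");save(p,"a7.png",(310,120,450,225),5)
m=np.zeros((400,640),bool);m[140:200,325:440]=1;Y=cloud(p,m)
for k in(6,12,18,25):
    c=np.array(T[f'p{k}']);Z=Y[(np.hypot(*(Y[:,:2]-c).T)<.028)]
    S=Z[(Z[:,2]>.03)];print(k,len(S),((S.min(0)+S.max(0))/2)[:2].round(4),c,"top z",np.percentile(Z[:,2],98).round(4))
p=grab_frame("side");save(p,"a8.png",(250,110,390,220),5)
E
```

```text
clock: 30.35
position: [0.5432, -0.1988, 0.0128]
tool_rot: [3.142, -0.0, 1.725]
force: [-0.2, -0.6, -0.4]
grip_width: 0.0854
finger_force: 0.0
clock: 31.35
position: [0.5199, -0.0495, 0.1329]
tool_rot: [3.141, 0.0, 1.725]
force: [0.3, -0.0, -0.0]
grip_width: 0.0855
finger_force: 0.0
6 179 [ 0.5458 -0.1988] [ 0.543  -0.1985] top z 0.0613
12 186 [ 0.5526 -0.2501] [ 0.551  -0.2495] top z 0.0697
18 189 [ 0.5615 -0.2998] [ 0.559 -0.301] top z 0.0716
25 193 [ 0.5688 -0.3501] [ 0.567  -0.3525] top z 0.0719
```

View pics/a7.png

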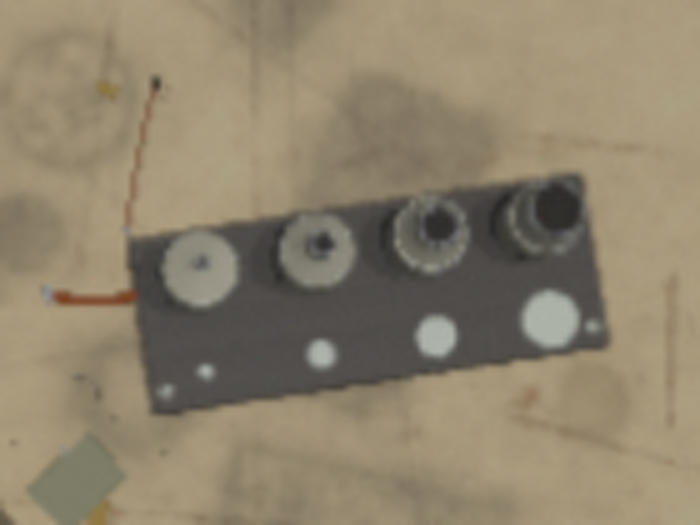

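View pics/a8.png

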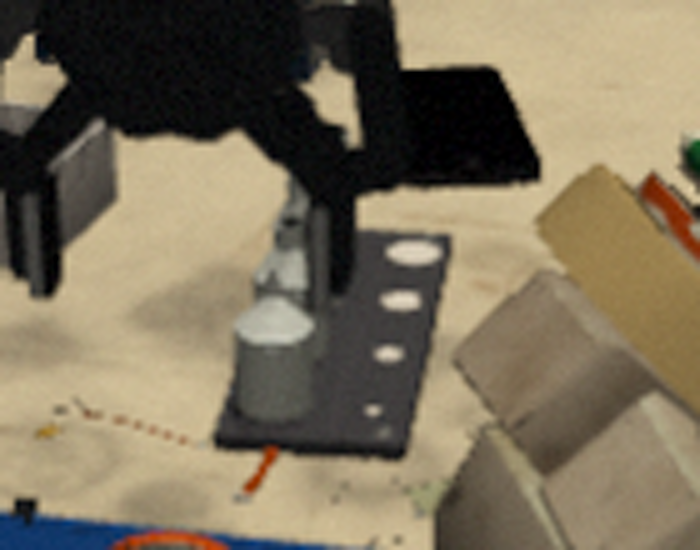

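All four nozzles stand flat on the rack, within about 3 mm of their posts, ordered 6-12-18-25 next to their discs. In the top crop they are at (201,268), (318,249), (431,233) and (540,216).

```bash
python3 -c "
from workcell import *
print(job_done())"
```

```text
the job is handed in; nothing more can be done
None
```

All four nozzles are back on the rack in order of mouth size, mouth up and flat on the plate over their matching posts, and the job is handed in.

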